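Line up the dummy cakes by size for the window

TASK

Dress the pastry display: move the four white dummy cakes from the marble slab onto the gold boards on the white riser, one to a board, in order of size, the largest next to the bud vase and the smallest at the far end of the row. Stand each one upright in the middle of its board, never tip one over, and leave the macaron where it is on the slab.

Things in the scene. Friction and masses are not known exactly. Their poses are not given: they have to be found in the camera images.
- cake_a_centre (a point): The smallest of four loose, hard, glazed dummy cakes: an upright white cylinder 35 mm across and 26 mm high (small berries on top add 7 mm), red glaze on its flat top. Round: grip it at any yaw. This point lies on its axis, half-way up (13 mm above its underside); z is its axis, up. It starts upright in the row on the marble slab (slab 120 x 410 mm, 12 mm thick), neighbours about 80 mm apart centre to centre, so straddle it across the row, not along it.
- cake_b_centre (a point): The second smallest of four loose, hard, glazed dummy cakes: an upright white cylinder 44 mm across and 34 mm high (small berries on top add 7 mm), red glaze on its flat top. Round: grip it at any yaw. This point lies on its axis, half-way up (17 mm above its underside); z is its axis, up. It starts upright in the row on the marble slab (slab 120 x 410 mm, 12 mm thick), neighbours about 80 mm apart centre to centre, so straddle it across the row, not along it.
- cake_c_centre (a point): The second largest of four loose, hard, glazed dummy cakes: an upright white cylinder 53 mm across and 42 mm high (small berries on top add 7 mm), red glaze on its flat top. Round: grip it at any yaw. This point lies on its axis, half-way up (21 mm above its underside); z is its axis, up. It starts upright in the row on the marble slab (slab 120 x 410 mm, 12 mm thick), neighbours about 80 mm apart centre to centre, so straddle it across the row, not along it.
- cake_d_centre (a point): The largest of four loose, hard, glazed dummy cakes: an upright white cylinder 62 mm across and 50 mm high (small berries on top add 7 mm), red glaze on its flat top. Round: grip it at any yaw. This point lies on its axis, half-way up (25 mm above its underside); z is its axis, up. It starts upright in the row on the marble slab (slab 120 x 410 mm, 12 mm thick), neighbours about 80 mm apart centre to centre, so straddle it across the row, not along it.
- board_1: Gold cake board number 1 of 4, counted along the row from the +y end: a fixed square plate 74 x 74 mm, 3 mm thick, on the white riser (a fixed step 100 mm deep, 490 mm long, 30 mm high). Origin at the centre of its underside (top face 3 mm above it); y runs along the row, neighbours 80 mm apart, x across it, z up. The row may lie nearer to the robot than the slab, or beyond it.
- board_2: Gold cake board number 2 of 4, counted along the row from the +y end: a fixed square plate 74 x 74 mm, 3 mm thick, on the white riser (a fixed step 100 mm deep, 490 mm long, 30 mm high). Origin at the centre of its underside (top face 3 mm above it); y runs along the row, neighbours 80 mm apart, x across it, z up. The row may lie nearer to the robot than the slab, or beyond it.
- board_3: Gold cake board number 3 of 4, counted along the row from the +y end: a fixed square plate 74 x 74 mm, 3 mm thick, on the white riser (a fixed step 100 mm deep, 490 mm long, 30 mm high). Origin at the centre of its underside (top face 3 mm above it); y runs along the row, neighbours 80 mm apart, x across it, z up. The row may lie nearer to the robot than the slab, or beyond it.
- board_4: Gold cake board number 4 of 4, counted along the row from the +y end: a fixed square plate 74 x 74 mm, 3 mm thick, on the white riser (a fixed step 100 mm deep, 490 mm long, 30 mm high). Origin at the centre of its underside (top face 3 mm above it); y runs along the row, neighbours 80 mm apart, x across it, z up. The row may lie nearer to the robot than the slab, or beyond it.
- vase: Fixed white bud vase, 40 mm across and 90 mm tall with a narrow neck and a dark mouth, on the riser at one end of the row of gold boards, 90 mm from the centre of the end board; which end varies (a small steel counter bell, 29 mm tall, stands at the other end). Origin at the centre of its underside.
- macaron_centre (a point): Loose beige macaron, 42 mm across and 24 mm high, in the same row on the marble slab as the dummy cakes, at any of its five places. It is to stay there. This point is half-way up.

How it is judged:
By the outcome, as a careful person would: the job done as asked, in the order asked, and still so for the second after the job is handed in, with the robot touching nothing.
It also fails if it takes over 96 s, if anything falls off the work surface, if the arm or the gripper's body presses on something with over 40 N, if the wrist force passes 120 N, or if a joint passes its speed limit or range.

ROBOT

A 7-joint arm with a two-finger parallel gripper is mounted at the origin on the work surface. World frame = base frame: x ahead of the robot, y to its left, z up, the work surface at z = 0. Lengths are in m, angles in rad, forces in N, time in s.
With the tool pointing down it reaches from about 0.35 to 0.775 m from the base axis. Payload 3.1 kg.
Tool frame: the origin (TCP) lies on the front face of the gripper's body, between the roots of the fingers; the fingertips stand 73 mm ahead of it and the grasp point (between the pads) lies 54 mm ahead of it (tip_extent is the distance from the TCP to the fingertips, in m); z points along the fingers, y is the line along which they close (so a half turn about z gives the same grasp; the last joint's range is limited). The gripper opens to 85 mm and grips with 20 to 120 N. Pads are 22 mm wide; open, the fingers measure 114 mm over their backs; the gripper's body (76 mm by 85 mm) begins 54 mm behind the grasp point. The pads swing forward as they close: fully open they stand 13 mm farther back than shut.
Start: joints at [-0.042, 0.311, 0.014, 1.512, -0.004, 1.319, -0.027], TCP at [0.55, 0, 0.304] pointing down, gripper open.
Joint ranges: [-2.7, 2.7], [-0.3, 1.91], [-1.27, 1.3], [0.12, 2.57], [-1.44, 4.58], [0.2, 2.03], [-3.05, 3.05]. Speed limits (rad/s): [2.79, 2.79, 3.14, 3.14, 3.14, 3.14, 3.14].

INTERFACE

Orientations are given as [roll, pitch, yaw] about the fixed x, y, z axes, in that order (R = Rz(yaw) Ry(pitch) Rx(roll)).
In Python, from cell import read_state, capture, get_calibration, job_done, look_for, tip_extent gives the robot as it stands.
- The arm moves only by the shell command python3 -m pendant 'ROWS' [FORCE]. ROWS is JSON, a list of rows, each a list of 5 numbers: the shift along the tool's x, y, z normalised to -1 to 1, where 1 is 0.03 m, then the turn about the tool's z normalised to -1 to 1, where 1 is 0.12 rad, then the gripper's target within -1 to 1 (fully open at 1, half-way at 0, shut at -1). A call has 1 to 12 rows; each row shifts and turns the commanded pose from where the row before left it, along the tool's axes as they then stand; what a row does not reach is not made up. A row lasts 1/12 s, in which the tool goes at most 41.7 mm and 7.16 degrees, less where a joint would pass 70% of its speed; a pose out of reach is approached as far as the arm can. A call with a number of a shift or a turn outside -1 to 1 is refused whole. A call with a gripper value outside its range is refused whole. The fingers move at their own pace and stop on an object; FORCE is the grip in N (left out, the last holds). Time passes only in rows, so rows that do not move let the fingers close. It gives the time, the measured TCP pose, the force, the opening and the grip force at its end, in the units of the state.
- read_state(): the state, without advancing time (a new reading comes with each control period).
- capture(name): name is "scene" or "side" or "wrist"; returns (picture, depth): 400x640x3 uint8, red, green, blue; 400x640 float32, m along the optical axis (not along the pixel's ray), 0 where there is no reading.
- get_calibration(name): a dict with "mtx" (3x3 intrinsics, pixels), "cam_to_world" (4x4, takes a point from camera to world coordinates). Camera axes: x right, y down, z forward; pixel columns grow to the right and rows downward; lengths in m; the calibration is good to about 2 mm. A picture is of the moment at which its call begins: read the wrist's pose just before it. get_calibration takes no time and is no camera call; for the wrist camera it gives the pose at the moment of the call.
- job_done(): hands the job in; it is judged then, once.
Trained networks look in the newest picture that a camera, given by its name, has taken for a name from the list of things; names that differ only in an ending like _2 or _b are one class to them, and where a whole thing is asked for, a point or a joint stands for the part that bears it (a point fixed in the world has none). Each returns a list of dicts, best first, with "p" (0 to 1); they miss things now and then, are a little off and sometimes report something else, mostly with a low value. They report only what shows in the picture. A call takes as long as a camera call.
- look_for(label, camera): "pixel" ([column, row] in pixels, amid what is visible of it).
The state is a dict: "time": time; "joint_positions": joint angles; "qd": joint speeds; "tau": joint torques, N m; "tool_pos": TCP position; "tool_rot": TCP orientation; "force": force on the tool from outside, world axes, zero at the start; "ft_torque": the same for the moment, N m; "finger_gap": opening from 0.0 (shut) to 1.0 (fully open); "grasp_force": force on a finger pad.
Only numpy, scipy, OpenCV 4.12 (cv2) and the standard library are available. Lean on these libraries where they do the work, as an engineer would, in place of code of your own. Each camera call takes 0.05 s, during which the arm holds its last target. There are 200 camera calls.

## Working session

There is one attempt and no reset: what is moved stays moved. The work goes in short steps, Python scripts to look and compute and a shell command to move; the robot and the scene stay as the last step left them, time stands still between calls to the robot, and variables do not carry over. Pictures are saved under pics/ and viewed, at most 14 in all, crops included, and the job is handed in when it is done.

```bash
mkdir -p pics; cat > h.py <<'E'
import numpy as np, cv2
from cell import *
def cloud(name):
    c=get_calibration(name); im,d=capture(name)
    K=np.array(c["mtx"]);T=np.array(c["cam_to_world"])
    v,u=np.mgrid[0:400,0:640]
    P=np.stack([(u-K[0,2])/K[0,0]*d,(v-K[1,2])/K[1,1]*d,d],-1)
    W=P@T[:3,:3].T+T[:3,3]; W[d==0]=np.nan
    return im,W
E
python3 - <<'E'
from h import *
s=read_state();print(s["time"],s["tool_pos"],s["tool_rot"],tip_extent() if callable(tip_extent) else tip_extent)
for n in("scene","side"):
    im,W=cloud(n);np.save(f"{n}.npy",W);cv2.imwrite(f"pics/{n}1.png",im[...,::-1]);np.save(f"{n}im.npy",im)
    for l in("cake_a_centre","board_1","vase","macaron_centre"):
        for r in look_for(l,n):
            u,v=map(int,np.round(r["pixel"])); print(n,l,round(r["p"],2),u,v,np.round(W[v,u],3))
E
```

```text
0.0 [ 5.49440410e-01 -6.17166852e-06  3.02813873e-01] [-3.13922167e+00  1.00447160e-04  1.57083290e+00] 0.0726
scene cake_a_centre 0.67 342 173 [0.459 0.052 0.04 ]
scene board_1 0.81 280 266 [ 0.628 -0.121  0.035]
scene board_1 0.64 364 245 [0.635 0.031 0.035]
scene board_1 0.58 410 236 [0.643 0.117 0.034]
scene board_1 0.57 327 258 [ 0.639 -0.04   0.035]
scene vase 0.88 223 273 [ 0.645 -0.213  0.088]
scene macaron_centre 0.62 378 164 [0.459 0.13  0.039]
scene macaron_centre 0.36 365 245 [0.635 0.033 0.035]
scene macaron_centre 0.25 262 185 [ 0.457 -0.11   0.06 ]
scene macaron_centre 0.23 304 176 [ 0.464 -0.028  0.064]
side cake_a_centre 0.8 356 242 [0.452 0.064 0.04 ]
side board_1 0.78 241 250 [0.644 0.119 0.032]
side board_1 0.75 254 214 [0.647 0.039 0.033]
side board_1 0.73 270 182 [ 0.642 -0.043  0.034]
side board_1 0.64 286 152 [ 0.634 -0.13   0.034]
side vase 0.64 296 114 [ 0.628 -0.199  0.081]
side vase 0.27 283 150 [ 0.642 -0.136  0.033]
side macaron_centre 0.83 345 282 [0.456 0.142 0.036]
```

View pics/scene1.png

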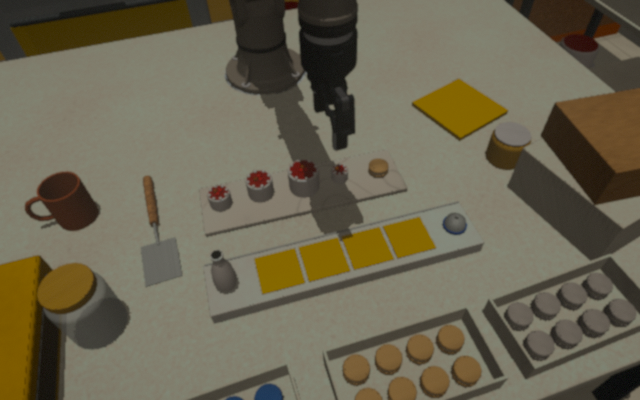

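View pics/side1.png

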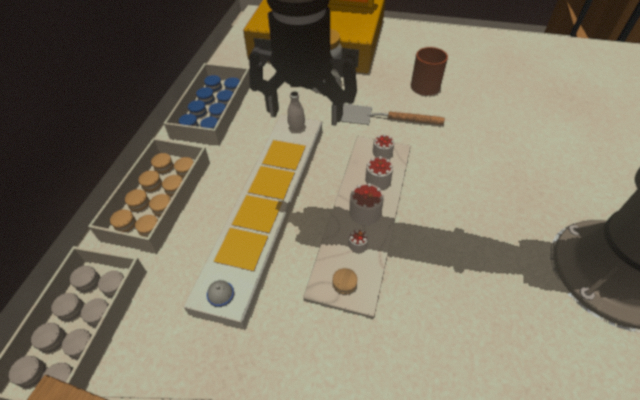

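```bash
python3 - <<'E'
from h import *
for n in("scene","side"):
    W=np.load(n+".npy");im=np.load(n+"im.npy").astype(int);X,Y,Z=W[...,0],W[...,1],W[...,2]
    # cakes & macaron
    m=((Z>0.022)&(Z<0.09)&(X>.39)&(X<.53)&(abs(Y)<.25)).astype(np.uint8)
    k,L,st,_=cv2.connectedComponentsWithStats(m)
    for i in range(1,k):
        if st[i,4]<60: continue
        s=L==i; z=Z[s]; print(n,"obj",st[i,4],"x",np.round(np.percentile(X[s],[1,50,99]),3),"y",np.round(np.percentile(Y[s],[1,50,99]),3),"ztop",np.round(np.percentile(z,[80,99]),3),im[s].mean(0).round())
    hsv=cv2.cvtColor(im.astype(np.uint8),cv2.COLOR_RGB2HSV)
    g=((abs(Z-.033)<.012)&(X>.55)&(X<.75)&(hsv[...,1]>70)).astype(np.uint8)
    k,L,st,_=cv2.connectedComponentsWithStats(g)
    for i in range(1,k):
        if st[i,4]<100: continue
        s=L==i; print(n,"board",st[i,4],"x",np.round(np.percentile(X[s],[2,98]),3),"y",np.round(np.percentile(Y[s],[2,98]),3),"mean",W[s].mean(0).round(3))
E
```

```text
scene obj 974 x [0.42  0.461 0.477] y [-0.055 -0.028  0.004] ztop [0.065 0.07 ] [76. 55. 49.]
scene obj 277 x [0.438 0.461 0.476] y [0.113 0.13  0.151] ztop [0.038 0.04 ] [109.  87.  55.]
scene obj 258 x [0.434 0.455 0.465] y [0.034 0.049 0.067] ztop [0.044 0.048] [79. 65. 57.]
scene obj 702 x [0.413 0.447 0.461] y [-0.137 -0.113 -0.087] ztop [0.058 0.063] [91. 66. 59.]
scene obj 483 x [0.419 0.445 0.458] y [-0.214 -0.193 -0.172] ztop [0.05  0.055] [93. 71. 62.]
scene board 1424 x [0.607 0.679] y [0.078 0.15 ] mean [0.644 0.114 0.035]
scene board 1509 x [0.604 0.676] y [-0.002  0.07 ] mean [0.641 0.034 0.035]
scene board 1585 x [0.601 0.674] y [-0.082 -0.01 ] mean [ 0.639 -0.046  0.035]
scene board 1651 x [0.599 0.671] y [-0.161 -0.09 ] mean [ 0.636 -0.126  0.035]
scene board 521 x [0.622 0.735] y [-0.489 -0.486] mean [ 0.68  -0.487  0.034]
side obj 2178 x [0.413 0.442 0.477] y [-0.204 -0.048  0.007] ztop [0.062 0.068] [111.  83.  73.]
side obj 342 x [0.434 0.45  0.467] y [0.038 0.058 0.07 ] ztop [0.042 0.046] [109.  88.  77.]
side obj 470 x [0.439 0.458 0.478] y [0.116 0.138 0.155] ztop [0.036 0.038] [148. 116.  77.]
side board 3426 x [0.603 0.677] y [-0.157  0.07 ] mean [ 0.64  -0.035  0.033]
side board 1583 x [0.609 0.681] y [0.077 0.152] mean [0.645 0.116 0.033]
```

The scene view shows the slab row from -y: cakes b (220,197), c (260,185), d (303,177), a (340,172), then the macaron (378,167). The vase is at the -y end (222,270). So d goes to board_4, c to 3, b to 2 and a to 1. Next I look with the wrist camera from here.

```bash
cat > fit.py <<'E'
from h import *
from scipy.optimize import least_squares
R=dict(a=.0175,b=.022,c=.0265,d=.031,m=.021);H=dict(a=.026,b=.034,c=.042,d=.05,m=.024)
G=dict(b=(.438,-.193),c=(.442,-.112),d=(.447,-.026),a=(.45,.052),m=(.458,.134))
def fit(W,n,base=.012,g=None):
    # near-top band: outer hull of points in upper body gives a circle of known radius
    g=g or G[n]; r=R[n]
    s=(np.hypot(W[...,0]-g[0],W[...,1]-g[1])<r+.012)&(W[...,2]>base+.35*H[n])&(W[...,2]<base+H[n]+.012)
    p=W[s][:,:2]
    if len(p)<30: return None
    h=cv2.convexHull(p.astype(np.float32))[:,0]
    f=least_squares(lambda c:np.hypot(*(h-c).T)-r,p.mean(0),loss="soft_l1",f_scale=.001)
    return f.x.round(4),len(p),round(float(np.sqrt(np.mean(f.fun**2))),4),np.ptp(p,axis=0).round(3),np.percentile(W[s][:,2],[50,99]).round(3)
E
python3 - <<'E'
from fit import *
print(callable(tip_extent), read_state()["finger_gap"])
im,W=cloud("wrist");cv2.imwrite("pics/w1.png",im[...,::-1])
print(np.array(get_calibration("wrist")["cam_to_world"]).round(3))
for n in G:
    print(n,"wrist",fit(W,n)); print("   scene",fit(np.load("scene.npy"),n)); print("   side",fit(np.load("side.npy"),n))
E
```

```text
False 1.002892970896941
[[ 1.    -0.001  0.     0.55 ]
 [-0.001 -0.946 -0.323  0.083]
 [ 0.001  0.323 -0.946  0.375]
 [ 0.     0.     0.     1.   ]]
b wrist (array([ 0.4366, -0.1914]), 1102, 0.0018, array([0.037, 0.044]), array([0.047, 0.054]))
   scene (array([ 0.4369, -0.1932]), 470, 0.0007, array([0.042, 0.043]), array([0.048, 0.055]))
   side (array([ 0.4383, -0.1906]), 380, 0.0005, array([0.044, 0.045]), array([0.046, 0.054]))
c wrist (array([ 0.4352, -0.1107]), 1637, 0.0004, array([0.052, 0.05 ]), array([0.054, 0.059]))
   scene (array([ 0.435, -0.112]), 667, 0.0004, array([0.054, 0.052]), array([0.055, 0.063]))
   side (array([ 0.4367, -0.1099]), 643, 0.0005, array([0.052, 0.053]), array([0.054, 0.061]))
d wrist (array([ 0.4476, -0.0235]), 3946, 0.0004, array([0.062, 0.061]), array([0.063, 0.07 ]))
   scene (array([ 0.4475, -0.0249]), 899, 0.0008, array([0.063, 0.061]), array([0.063, 0.07 ]))
   side (array([ 0.449 , -0.0225]), 1029, 0.0004, array([0.062, 0.062]), array([0.062, 0.069]))
a wrist (array([0.4488, 0.0519]), 1271, 0.0005, array([0.033, 0.034]), array([0.04 , 0.046]))
   scene (array([0.4483, 0.0504]), 261, 0.0007, array([0.034, 0.034]), array([0.04 , 0.048]))
   side (array([0.4504, 0.0535]), 346, 0.0007, array([0.035, 0.033]), array([0.039, 0.046]))
m wrist (array([0.4569, 0.134 ]), 1709, 0.0003, array([0.042, 0.032]), array([0.036, 0.038]))
   scene (array([0.4563, 0.1323]), 307, 0.0008, array([0.042, 0.041]), array([0.035, 0.04 ]))
   side (array([0.4583, 0.1344]), 489, 0.0006, array([0.041, 0.042]), array([0.034, 0.038]))
```

View pics/w1.png

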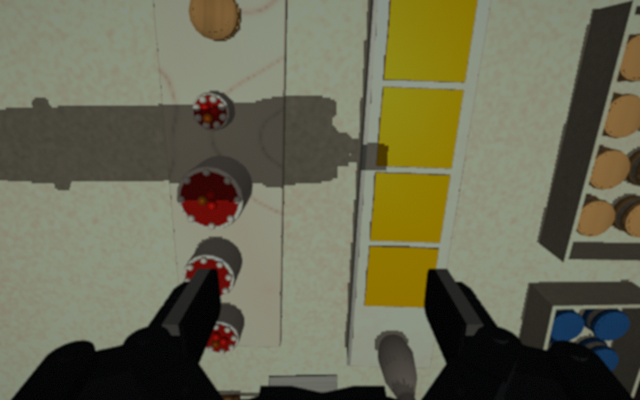

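The wrist view shows a (211,110), d (211,198), c (211,272), b (220,338) and the boards. All three cameras agree within 2 mm. I still need the real fingertip reach when open.

```bash
python3 - <<'E'
from h import *
im,W=cloud("wrist");t=read_state()["tool_pos"]
s=(W[...,2]>.2); print("tip low z rel TCP",[ (t[2]-np.nanpercentile(W[s][:,2],q)).round(4) for q in(0.1,1,5)], "x ext",np.nanpercentile(W[s][:,0],[0,1,99,100]))
q=s&(W[...,2]<t[2]-.03); print(q.sum(),np.nanpercentile(W[q],[0,5,50,95,100],axis=0).round(3))
# move in rows units to above d: tool x=+y, y=+x, z=down
d=np.array([.448,-.0235,.17])-t; print("rows",d[1]/.03,d[0]/.03,-d[2]/.03)
E
```

```text
tip low z rel TCP [np.float64(0.0579), np.float64(0.0543), np.float64(0.0464)] x ext [0.47572526 0.47841326 0.62234995 0.62553617]
4965 [[ 0.494 -0.012  0.244]
 [ 0.497 -0.009  0.249]
 [ 0.508  0.007  0.263]
 [ 0.604  0.011  0.273]
 [ 0.607  0.012  0.274]]
rows -0.7848019055386821 -3.400069194235446 4.464058060918246
```

```bash
python3 -m pendant '[[-0.2,-0.85,0.75,0,1],[-0.2,-0.85,0.75,0,1],[-0.2,-0.85,0.75,0,1],[-0.18,-0.85,0.75,0,1],[0,0,1,0,1],[0,0,1,0,1],[0,0,0,0,1],[0,0,0,0,1]]' 40
```

```text
time: 1.27
tool_pos: [0.4471, -0.0233, 0.1533]
tool_rot: [-3.138, -0.0, 1.571]
force: [1.0, 0.6, 0.6]
finger_gap: 0.997
grasp_force: 0.0
```

```bash
python3 -m pendant '[[0,0.03,0.8,0,1],[0,0,0.8,0,1],[0,0,0.7,0,1],[0,0,0,0,1],[0,0,0,0,-1],[0,0,0,0,-1],[0,0,0,0,-1],[0,0,0,0,-1],[0,0,0,0,-1],[0,0,0,0,-1]]' 40
```

```text
time: 2.1
tool_pos: [0.4506, -0.0234, 0.0871]
tool_rot: [3.137, 0.0, 1.571]
force: [-1.3, -0.4, 6.7]
finger_gap: 0.718
grasp_force: 44.1
```

```bash
python3 -m pendant '[[0,0,-0.7,0,-1],[0,0,-1,0,-1],[0,0,-1,0,-1],[-0.5,0.9,0,0,-1],[-0.55,0.9,0,0,-1],[-0.55,0.9,0,0,-1],[-0.55,0.9,0,0,-1],[-0.55,0.9,0,0,-1],[-0.5,0.9,0,0,-1],[-0.2,0.8,0,0,-1],[0,0,0,0,-1],[0,0,0,0,-1]]'
```

```text
time: 3.1
tool_pos: [0.6357, -0.1257, 0.1659]
tool_rot: [3.141, 0.0, 1.57]
force: [-0.3, 1.0, -2.8]
finger_gap: 0.72
grasp_force: 44.7
```

```bash
cat > look.py <<'E'
import sys
from fit import *
n,gx,gy,base=sys.argv[1],*map(float,sys.argv[2:5])
for cam in sys.argv[5:]:
    im,W=cloud(cam); print(cam,fit(W,n,base,(gx,gy)))
E
python3 look.py d .636 -.125 .10 scene side
```

```text
scene (array([ 0.6386, -0.1271]), 502, 0.0032, array([0.064, 0.062]), array([0.142, 0.149]))
side (array([ 0.6313, -0.1236]), 964, 0.0083, array([0.086, 0.054]), array([0.141, 0.16 ]))
```

```bash
python3 -m pendant '[[0.02,0.03,0.7,0,-1],[0,0,0.7,0,-1],[0,0,0.4,0,-1],[0,0,0,0,-1],[0,0,0,0,-1]]'
```

```text
time: 3.62
tool_pos: [0.635, -0.1243, 0.1118]
tool_rot: [-3.14, -0.0, 1.571]
force: [0.2, 0.8, -0.8]
finger_gap: 0.715
grasp_force: 44.9
```

```bash
python3 -m pendant '[[0,0.03,0.07,0,-1],[0,0,0.03,0,-1],[0,0,0,0,-1],[0,0,0,0,-1]]'
```

```text
time: 3.95
tool_pos: [0.637, -0.1249, 0.1096]
tool_rot: [3.141, 0.0, 1.571]
force: [-0.4, 0.6, -0.8]
finger_gap: 0.718
grasp_force: 44.9
```

```bash
python3 -m pendant '[[0,0,0.05,0,-1],[0,0,0,0,-1],[0,0,0,0,0.5],[0,0,0,0,0.7],[0,0,0,0,1],[0,0,0,0,1],[0,0,0,0,1],[0,0,-0.3,0,1],[0,0,-1,0,1],[0,0,-1,0,1],[0,0,-0.7,0,1],[0,0,0,0,1]]'; python3 look.py d .636 -.125 .033 scene side wrist
```

```text
time: 4.95
tool_pos: [0.6401, -0.1254, 0.2046]
tool_rot: [3.129, 0.002, 1.571]
force: [0.9, 0.1, 0.3]
finger_gap: 1.007
grasp_force: 0.0
scene (array([ 0.6376, -0.1262]), 971, 0.0005, array([0.061, 0.061]), array([0.084, 0.09 ]))
side (array([ 0.6392, -0.1235]), 844, 0.0005, array([0.061, 0.063]), array([0.083, 0.09 ]))
wrist (array([ 0.6378, -0.1254]), 9455, 0.0004, array([0.062, 0.062]), array([0.084, 0.091]))
```

```bash
python3 -m pendant '[[0.06,-0.95,0,0,1],[0.06,-0.95,0,0,1],[0.06,-0.95,0,0,1],[0.06,-0.95,0,0,1],[0.08,-0.95,0.3,0,1],[0.08,-0.95,0.5,0,1],[0.08,-0.95,0.5,0,1],[0,0,0.5,0,1],[0,0,0,0,1],[0,0,0,0,1]]'
```

```text
time: 5.93
tool_pos: [0.4364, -0.1101, 0.1424]
tool_rot: [-3.139, -0.001, 1.571]
force: [0.4, -0.2, -0.3]
finger_gap: 0.994
grasp_force: 0.0
```

```bash
python3 -m pendant '[[-0.03,-0.03,0.8,0,1],[0,0,0.7,0,1],[0,0,0.38,0,1],[0,0,0,0,1],[0,0,0,0,-1],[0,0,0,0,-1],[0,0,0,0,-1],[0,0,0,0,-1],[0,0,0,0,-1],[0,0,0,0,-1],[0,0,0,0,-1]]' 40
```

```text
time: 6.85
tool_pos: [0.4377, -0.1116, 0.0884]
tool_rot: [3.138, 0.001, 1.571]
force: [-0.7, 0.6, 6.4]
finger_gap: 0.614
grasp_force: 42.2
```

```bash
python3 -m pendant '[[0,0,-0.7,0,-1],[0,0,-1,0,-1],[0.1,0,-1,0,-1],[0.4,0.8,0,0,-1],[0.5,0.9,0,0,-1],[0.5,1,0,0,-1],[0.4,1,0,0,-1],[0.3,1,0,0,-1],[0,1,0,0,-1],[0,1,0,0,-1],[0,0,0,0,-1],[0,0,0,0,-1]]'
```

```text
time: 7.85
tool_pos: [0.638, -0.045, 0.167]
tool_rot: [-3.141, 0.0, 1.571]
force: [-0.6, 0.3, -0.5]
finger_gap: 0.608
grasp_force: 42.5
```

```bash
python3 -m pendant '[[-0.02,0.03,0.7,0,-1],[0,0,0.7,0,-1],[0,0,0.4,0,-1],[0,0,0.1,0,-1],[0,0,0,0,-1],[0,0,0,0,-1]]'
```

```text
time: 8.35
tool_pos: [0.6384, -0.046, 0.1118]
tool_rot: [3.14, 0.0, 1.571]
force: [0.6, 0.1, -1.8]
finger_gap: 0.61
grasp_force: 43.2
```

Another 2.5 mm down, then release.

```bash
python3 -m pendant '[[0,0,0.08,0,-1],[0,0,0,0,-1],[0,0,0,0,-1],[0,0,0,0,0.3],[0,0,0,0,0.5],[0,0,0,0,1],[0,0,0,0,1],[0,0,0,0,1],[0,0,-0.3,0,1],[0,0,-1,0,1],[0,0,-1,0,1],[0,0,-0.7,0,1]]'; python3 look.py c .639 -.0455 .033 scene side wrist; python3 look.py b .437 -.192 .012 scene side
```

```text
time: 9.35
tool_pos: [0.6391, -0.0459, 0.202]
tool_rot: [3.138, 0.0, 1.571]
force: [1.7, -0.6, 0.2]
finger_gap: 0.999
grasp_force: 0.0
scene (array([ 0.6392, -0.0463]), 769, 0.0006, array([0.054, 0.051]), array([0.076, 0.083]))
side (array([ 0.6412, -0.0443]), 680, 0.0006, array([0.052, 0.053]), array([0.075, 0.083]))
wrist (array([ 0.6395, -0.0455]), 6160, 0.0005, array([0.052, 0.052]), array([0.077, 0.083]))
scene (array([ 0.4366, -0.193 ]), 471, 0.0006, array([0.045, 0.043]), array([0.047, 0.055]))
side (array([ 0.4382, -0.1906]), 381, 0.0006, array([0.044, 0.043]), array([0.046, 0.053]))
```

```bash
python3 -m pendant '[[-0.6,-0.85,0,0,1],[-0.6,-0.85,0,0,1],[-0.6,-0.85,0,0,1],[-0.6,-0.85,0,0,1],[-0.6,-0.85,0,0,1],[-0.6,-0.85,0.3,0,1],[-0.6,-0.85,0.5,0,1],[-0.67,-0.78,0.5,0,1],[0,0,0.6,0,1],[0,0,0,0,1],[0,0,0,0,1]]'
```

```text
time: 10.52
tool_pos: [0.4352, -0.1911, 0.1402]
tool_rot: [-3.138, -0.002, 1.571]
force: [0.4, -0.7, 0.5]
finger_gap: 0.998
grasp_force: 0.0
```

```bash
python3 -m pendant '[[-0.03,0.05,0.8,0,1],[0,0,0.7,0,1],[0,0,0.24,0,1],[0,0,0,0,1],[0,0,0,0,-1],[0,0,0,0,-1],[0,0,0,0,-1],[0,0,0,0,-1],[0,0,0,0,-1],[0,0,0,0,-1],[0,0,0,0,-1],[0,0,0,0,-1]]' 40
```

```text
time: 11.52
tool_pos: [0.4389, -0.1932, 0.0908]
tool_rot: [3.139, 0.001, 1.571]
force: [-1.1, 0.4, 5.7]
finger_gap: 0.506
grasp_force: 40.8
```

```bash
python3 -m pendant '[[0,0,-0.7,0,-1],[0.1,0,-1,0,-1],[0.5,0.2,-1,0,-1],[0.9,0.5,-0.8,0,-1],[1,0.85,0,0,-1],[1,0.85,0,0,-1],[1,0.85,0,0,-1],[1,0.85,0,0,-1],[1,0.85,0,0,-1],[0.8,0.85,0,0,-1],[0.3,0.85,0,0,-1],[0,0.1,0,0,-1]]';python3 -m pendant '[[0,0,0,0,-1]]'
```

```text
time: 12.52
tool_pos: [0.6435, 0.0407, 0.1938]
tool_rot: [3.138, -0.004, 1.578]
force: [0.1, 0.2, 0.1]
finger_gap: 0.504
grasp_force: 40.9
time: 12.6
tool_pos: [0.6411, 0.0362, 0.1936]
tool_rot: [-3.141, 0.0, 1.573]
force: [-0.2, -0.4, -0.5]
finger_gap: 0.5
grasp_force: 40.9
```

```bash
python3 -m pendant '[[-0.03,0,0.8,0,-1],[0,0,0.8,0,-1],[0,0,0.7,0,-1],[0,0,0.3,0,-1],[0,0,0.05,0,-1],[0,0,0,0,-1],[0,0,0,0,-1]]'
```

```text
time: 13.18
tool_pos: [0.641, 0.0338, 0.1165]
tool_rot: [3.139, 0.0, 1.57]
force: [0.3, -0.5, 0.1]
finger_gap: 0.501
grasp_force: 40.8
```

```bash
python3 -m pendant '[[0.03,0,0.12,0,-1],[0,0,0.02,0,-1],[0,0,0,0,-1],[0,0,0,0,0.1],[0,0,0,0,0.3],[0,0,0,0,1],[0,0,0,0,1],[0,0,0,0,1],[0,0,-0.3,0,1],[0,0,-1,0,1],[0,0,-1,0,1],[0,0,-0.7,0,1]]'; python3 look.py b .6415 .035 .033 scene side wrist; python3 look.py a .449 .052 .012 scene side
```

```text
time: 14.18
tool_pos: [0.6412, 0.0352, 0.204]
tool_rot: [3.138, -0.0, 1.571]
force: [-0.1, -0.7, -0.3]
finger_gap: 0.999
grasp_force: 0.0
scene (array([0.6412, 0.0352]), 578, 0.0008, array([0.043, 0.043]), array([0.069, 0.076]))
side (array([0.6432, 0.0374]), 531, 0.0004, array([0.043, 0.043]), array([0.067, 0.075]))
wrist (array([0.6416, 0.0364]), 3924, 0.0005, array([0.043, 0.043]), array([0.069, 0.075]))
scene (array([0.4483, 0.0505]), 263, 0.0007, array([0.036, 0.034]), array([0.04 , 0.048]))
side (array([0.4503, 0.053 ]), 350, 0.0005, array([0.035, 0.034]), array([0.039, 0.045]))
```

```bash
python3 -m pendant '[[0.08,-0.9,0,0,1],[0.08,-0.9,0,0,1],[0.08,-0.9,0,0,1],[0.08,-0.9,0,0,1],[0.08,-0.9,0.3,0,1],[0.08,-0.95,0.5,0,1],[0.08,-0.95,0.5,0,1],[0,0,0.6,0,1],[0,0,0,0,1],[0,0,0,0,1]]'
```

```text
time: 15.27
tool_pos: [0.4473, 0.0517, 0.1426]
tool_rot: [-3.138, 0.001, 1.571]
force: [0.7, 0.2, -0.0]
finger_gap: 1.0
grasp_force: 0.0
```

```bash
python3 -m pendant '[[0,0.05,0.8,0,1],[0,0,0.7,0,1],[0,0,0.35,0,1],[0,0,0,0,1],[0,0,0,0,-1],[0,0,0,0,-1],[0,0,0,0,-1],[0,0,0,0,-1],[0,0,0,0,-1],[0,0,0,0,-1],[0,0,0,0,-1],[0,0,0,0,-1]]' 40
```

```text
time: 16.27
tool_pos: [0.4509, 0.052, 0.0894]
tool_rot: [3.139, -0.0, 1.571]
force: [-0.3, -0.2, 5.4]
finger_gap: 0.395
grasp_force: 39.8
```

```bash
python3 -m pendant '[[0,0,-0.7,0,-1],[0,0,-1,0,-1],[0.1,0.1,-1,0,-1],[0.4,0.7,-0.3,0,-1],[0.4,0.9,0,0,-1],[0.4,0.95,0,0,-1],[0.4,0.95,0,0,-1],[0.3,0.95,0,0,-1],[0.1,0.95,0,0,-1],[0,0.9,0,0,-1],[0,0,0,0,-1],[0,0,0,0,-1]]'
```

```text
time: 17.27
tool_pos: [0.6423, 0.1145, 0.1771]
tool_rot: [-3.14, 0.001, 1.57]
force: [0.5, -0.4, -0.3]
finger_gap: 0.391
grasp_force: 40.0
```

```bash
python3 -m pendant '[[0.02,0.06,0.7,0,-1],[0,0,0.7,0,-1],[0,0,0.5,0,-1],[0,0,0.15,0,-1],[0,0,0,0,-1],[0,0,0,0,-1]]'
```

```text
time: 17.77
tool_pos: [0.6433, 0.1156, 0.1174]
tool_rot: [3.141, -0.0, 1.571]
force: [0.6, -0.0, -0.2]
finger_gap: 0.39
grasp_force: 40.0
```

```bash
python3 -m pendant '[[0,0,0.15,0,-1],[0,0,0.06,0,-1],[0,0,0,0,-1],[0,0,0,0,-0.1],[0,0,0,0,0.1],[0,0,0,0,1],[0,0,0,0,1],[0,0,0,0,1],[0,0,-0.3,0,1],[0,0,-1,0,1],[0,0,-1,0,1],[0,0,-1,0,1]]';python3 -m pendant '[[0,-0.5,-1,0,1],[0,-0.5,-0.5,0,1],[0,0,0,0,1],[0,0,0,0,1]]'; python3 look.py a .644 .115 .033 scene side wrist; python3 look.py m .457 .134 .012 scene side; for q in "b .6415 .035" "c .639 -.0455" "d .6365 -.1255"; do python3 look.py $q .033 scene side; done; python3 -c "
from h import *
im,_=capture('side');cv2.imwrite('pics/end.png',im[...,::-1])"
```

```text
time: 18.77
tool_pos: [0.6433, 0.1155, 0.2109]
tool_rot: [-3.141, 0.0, 1.571]
force: [0.6, 0.2, -0.0]
finger_gap: 1.002
grasp_force: 0.0
time: 19.1
tool_pos: [0.6139, 0.1159, 0.2565]
tool_rot: [3.138, -0.001, 1.571]
force: [0.8, -0.1, -0.1]
finger_gap: 1.002
grasp_force: 0.0
scene (array([0.6439, 0.1137]), 356, 0.0006, array([0.033, 0.034]), array([0.061, 0.069]))
side (array([0.6458, 0.1164]), 374, 0.0007, array([0.034, 0.035]), array([0.06 , 0.067]))
wrist (array([0.644 , 0.1157]), 1665, 0.0004, array([0.034, 0.034]), array([0.061, 0.067]))
scene (array([0.4562, 0.1327]), 301, 0.001, array([0.044, 0.041]), array([0.035, 0.04 ]))
side (array([0.4585, 0.1341]), 487, 0.0004, array([0.041, 0.042]), array([0.034, 0.038]))
scene (array([0.6409, 0.0351]), 586, 0.0005, array([0.043, 0.043]), array([0.069, 0.076]))
side (array([0.6434, 0.0371]), 532, 0.0005, array([0.043, 0.042]), array([0.067, 0.074]))
scene (array([ 0.639 , -0.0466]), 906, 0.0004, array([0.053, 0.052]), array([0.077, 0.084]))
side (array([ 0.6402, -0.0439]), 71, 0.0048, array([0.029, 0.044]), array([0.061, 0.078]))
scene (array([ 0.6375, -0.126 ]), 1318, 0.0004, array([0.063, 0.061]), array([0.085, 0.091]))
side (array([ 0.6394, -0.1238]), 474, 0.0008, array([0.062, 0.054]), array([0.084, 0.09 ]))
```

View pics/end.png

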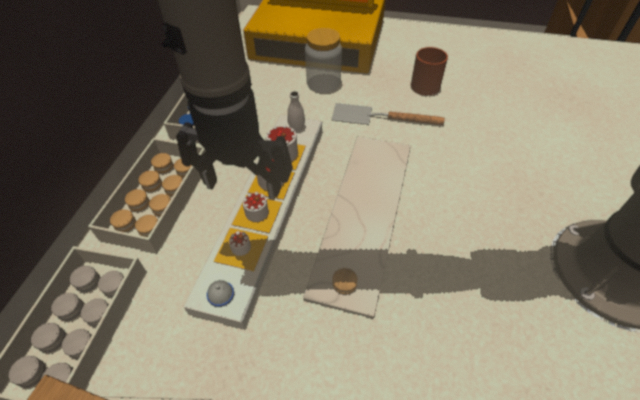

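The side view shows a (240,243), b (256,207) and d (282,140) upright and centred on their boards. The gripper hides c here, but the scene fit puts it on its board. The macaron is unmoved on the slab at (345,280).

```bash
python3 -c "
from cell import *
print(job_done())"
```

```text
the job is handed in; nothing more can be done
None
```

The job is handed in at about 19 s: the four cakes stand upright, each within about 2 mm of its board's centre, from the largest beside the vase to the smallest at the far end, and the macaron is untouched on the slab.

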